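# Set the plaster vibrator's eccentric shaft to its high spot on the bench centres

## Task

The plaster vibrator's eccentric shaft is mounted on the bench centres with the dial gauge's sprung plunger resting on its copper eccentric. Turn the shaft by its red crank handle, held lightly, watching the gauge, until the eccentric's highest point is under the plunger (the plunger pushed up as far as it ever goes), and leave it there. Then push the yellow brake knob down gently until its rubber pad bites on the brass collar and holds, without forcing anything, and let go, leaving the gauge and the other things on the table alone.

Things in the scene. Friction and masses are not known exactly. Their poses are not given: they have to be found in the camera images.
- crank_axis (a point): Fixed point on the shaft's axis, 100 mm above the table, level (along the shaft) with the middle of the crank handle. Axes are those of the fixed bench centres: y along the shaft, out of the crank end; z up; x level, square to the shaft. Blue headstock block (120 mm high) and grey base plate (130 wide, 16 high) begin 40 mm towards -y; below and beyond (+y) is bare table.
- crank: Crank: red rod handle 12 mm thick, 44 long, parallel to the shaft, 32 mm off its axis, on a grey arm. Origin on its centre line, 26 mm from the arm; y along the handle to its free end, z from the shaft axis out to the handle. Turns endlessly, about 3 N, stays where left. Pinch it with 10 N from above, lead it round, gripper upright, easing off sideways pulls; 60 N in all (both fingers added) is too much.
- shaft (a joint): Angle of shaft and crank, rad: 0 with the handle straight up, growing as the handle goes from up towards the x axis of crank_axis. The copper eccentric (48 mm diameter, 20 wide, its centre 5 mm off the shaft's axis) sits on the shaft at an angle to the crank that differs each time and is not known beforehand.
- plunger (a joint): Lift of the gauge's sprung plunger, m (ball tip of 6 mm radius, straight above the shaft's axis, pressing down with 2 to 2.5 N): about 0.0007 at the eccentric's lowest spot, 0.0106 at its highest; one low and one high spot per turn of the shaft, nearly a sine between.
- needle (a joint): Red needle of the dial gauge, rad: 450 rad per metre of plunger lift, clockwise as the plunger rises, about 0.3 at the lowest spot and 4.77 at the highest; it turns back as the plunger passes the high spot. White face 55 mm across, tilted up 45 degrees, facing the x side and up.
- gauge: Dial gauge on a post (on the -x side), over the eccentric, 115 mm along -y from crank_axis, up to 215 mm above the table; dark round head with a white face, 62 mm across. Origin: on the table under the plunger. Fixed, delicate: keep off (no more than 5 N on it).
- brake_top (a point): Middle of the top of the yellow brake knob (26 mm diameter, 12 thick, facing up), 180 mm above the table before it is pushed, straight over the shaft, 210 mm along -y from crank_axis. It slides straight down, up to 20 mm. Nothing is near it at its height except the gauge's head, which begins 64 mm from it to the +y side and is 35 mm higher.
- brake (a joint): Travel of the brake knob, m: 0 up, growing downward to 0.020. It takes 6 N to slide and stays where left. The pad meets the collar after 4 to 10 mm (differs each time); then resistance grows 1.5 N per mm. 10 to 14 N on the knob sets it well: let go, it stays and the pad keeps pressing with 3 to 7 N. Over 2 N must remain; over 12 N on the pad (18 N on the knob) bends the shaft.
- pad: Black sprung rubber brake pad, 24 x 14 x 8 mm, under the brake knob's rod, above the brass collar (32 mm diameter, concentric with the shaft, so 116 mm high at its top). Origin: centre of its underside.
- spanner: Open-ended spanner, 120 mm long, lying on the far side of the bench centres. Leave alone.
- oil: Small yellow oil bottle, 32 mm diameter, 85 mm high, beside the bench centres on the far side. Leave alone.
- spare_ring: Spare brass ring, 40 mm diameter, 16 mm high, on the far side of the bench centres. Leave alone.
- jaw_model: White plaster jaw model, about 60 mm, in the green tray. Leave alone.
- syringe: Blue syringe, about 110 mm long, in the green tray. Leave alone.
- pot: White screw pot, 84 mm diameter, 70 mm high, to the robot's right. Leave alone.
- mixing_bowl: Blue mixing bowl, 110 mm wide, 50 mm high, to the robot's right. Leave alone.

How it is judged:
On the way, in this order (a step that is already met when the one before it is completed fails the run):
1. the shaft is turned until the eccentric's high spot is under the plunger, and stays there (value of joint needle above 4.65 rad and not (contact force between pad and anything else above 2 N)), for 0.3 s.
2. the brake pad is pressed onto the collar with the high spot still under the plunger (value of joint needle above 4.65 rad and contact force between pad and anything else above 2 N), for 0.2 s.
At the end, for the whole second after the job is handed in: The shaft rests with the eccentric's high spot under the plunger (needle above 4.65 rad, that is within about 17 degrees of turn of the peak), and the brake pad presses on the collar with more than 2 N (all of step 2 and velocity of joint shaft between -0.05 and 0.05 rad/s); the robot touches nothing.
It fails at once if the brake pad is forced onto the collar with more than 12 N (contact force between pad and anything else above 12 N).
It fails at once if the crank is squeezed or wrenched with more than 60 N in all (both fingers added) (contact force between crank and anything else above 60 N).
It fails at once if the gauge is knocked with more than 5 N (contact force between gauge and anything else above 5 N).
It fails at once if one of the other things on the table is moved by more than 30 mm (distance of any of spanner, oil, spare_ring, jaw_model, syringe, pot, mixing_bowl from where it was at the start of the episode above 0.03 m).
It also fails if it takes over 72 s, if anything falls off the work surface, if the arm or the gripper's body presses on something with over 40 N, if the wrist force passes 120 N, or if a joint passes its speed limit or range.

## Robot

A 6-joint arm with a two-finger parallel gripper is mounted at the origin on the work surface. World frame = base frame: x ahead of the robot, y to its left, z up, the work surface at z = 0. Lengths are in m, angles in rad, forces in N, time in s.
With the tool pointing down it reaches from about 0.325 to 0.875 m from the base axis. Payload 4.4 kg.
Tool frame: the origin (TCP) lies at the very end of the fingers, on their centre line; the grasp point (between the pads) lies pinch_z behind it (pinch_z is the distance from the TCP to the grasp point, in m); z points along the fingers, x is the direction in which the jaws open and shut, and the axes are right-handed (so a half turn about z gives the same grasp; the last joint's range is limited). The gripper opens to 85 mm and grips with 20 to 120 N. Pads are 22 mm wide; open, the fingers measure 114 mm over their backs; the gripper's body (76 mm by 85 mm) begins 54 mm behind the grasp point. The pads swing forward as they close: fully open they stand 13 mm farther back than shut.
Start: joints at [-1.292, 0.207, 1.542, -0, 1.393, -0.15], TCP at [0.239, -0.523, 0.231] pointing down, gripper open.
Joint ranges: [-2.73, 2.73], [-0.86, 2.22], [0.23, 2.46], [-1.11, 4.25], [0.08, 2.63], [-2.82, 2.82]. Speed limits (rad/s): [2.79, 2.79, 3.14, 3.14, 3.14, 3.14].

## Interface

Orientations are given as a rotation vector (axis times angle).
In Python, from workcell import * gives the robot as it stands.
- The arm moves only by the tool jog_arm, never from a script. Its argument "commands" is a list of rows, each an object of numbers: "x", "y", "z": the shift along the tool's x, y, z in cm; "ax", "ay", "az": the turn, a rotation vector about the tool's x, y, z in degrees. In form: [{"x": .., "y": .., "z": .., "ax": .., "ay": .., "az": ..}, ...]. A call has 1 to 12 rows; each row is the pose to reach, as a shift and turn from the pose commanded when the call began, along the tool's axes at that moment; what a row does not reach only later rows make up. A row lasts 1/10 s, in which the tool goes at most 50 mm and 8.59 degrees, less where a joint would pass 70% of its speed; a pose out of reach is approached as far as the arm can. A call with a gripper value outside its range is refused whole. "jaw" is the opening, from 0 (shut) to 1 (fully open), set as the call begins (left out, the last holds). The fingers move at their own pace and stop on an object; "newtons" is the grip in N (left out, the last holds). Time passes only in rows, so rows that repeat a pose let the fingers close. It gives the time, the measured TCP pose, the force and the opening at its end, in the units of the state.
- get_obs(): the state, without advancing time (a new reading comes with each control period).
- capture(name): name is "scene" or "top"; returns a dict with "image" (400x640x3 uint8, blue, green, red), "camera_matrix" (3x3 intrinsics, pixels), "R" (3x3) and "t" (3): a world point X has camera coordinates R X + t. Camera axes: x right, y down, z forward; pixel columns grow to the right and rows downward; lengths in m; the calibration is good to about 2 mm. A picture is of the moment at which its call begins. There is no depth.
- hand_in(): hands the job in, once; it reports no verdict.
The state is a dict: "time_s": time; "q": joint angles; "qvel": joint speeds; "joint_efforts": joint torques, N m; "tool_pos": TCP position; "tool_rot": TCP orientation; "ft_force": force on the tool from outside, world axes, zero at the start; "moment": the same for the moment, N m; "grip_width": finger opening in m.
Only numpy, scipy, OpenCV 4.12 (cv2) and the standard library are available. Lean on these libraries where they do the work, as an engineer would, in place of code of your own. Each camera call takes 0.05 s, during which the arm holds its last target.

## Working session

There is one attempt and no reset: what is moved stays moved. The work goes in short steps, Python scripts to look and compute and a tool call to move; the robot and the scene stay as the last step left them, time stands still between calls to the robot, and variables do not carry over. Pictures are saved under pics/ and viewed, and the job is handed in when it is done.

Besides the shell and the picture viewer there is one more tool, called as name(argument=value, ...) on one line, values as JSON. jog_arm: Moves the arm, as the interface text tells. Its arguments: {"type":"object","properties":{"commands":{"type":"array","items":{"type":"object","properties":{"x":{"type":"number"},"y":{"type":"number"},"z":{"type":"number"},"ax":{"type":"number"},"ay":{"type":"number"},"az":{"type":"number"}}}},"jaw":{"type":"number"},"newtons":{"type":"number"}},"required":["commands"]}

```bash
mkdir -p pics; ls; python3 - <<'E'
from workcell import *
import cv2, numpy as np
o=get_obs(); print(o)
for n in ["scene","top"]:
    c=capture(n); cv2.imwrite(f"pics/{n}0.png",c["image"]); print(n,c["camera_matrix"],c["R"],c["t"], -c["R"].T@c["t"])
E
```

```text
pics
{'time_s': 0.0, 'q': array([-1.29251929e+00,  2.07472665e-01,  1.54293825e+00,  3.65136220e-06,
        1.39348267e+00, -1.50542699e-01]), 'qvel': array([ 2.08905020e-03, -3.68103693e-04, -2.07342079e-04, -1.30805749e-03,
       -3.50018459e-05, -8.75611634e-04]), 'joint_efforts': array([ 6.80402218e-05, -3.83035004e+01, -2.91595817e+01, -1.62087890e-04,
        1.04997962e-02, -7.53063148e-06]), 'tool_pos': array([ 0.23884527, -0.52222832,  0.23010329]), 'tool_rot': array([-2.64195062,  1.69709454,  0.00270856]), 'ft_force': array([ 0.35082283, -0.07188311, -0.61784346]), 'moment': array([-0.02829152,  0.01181843, -0.03366311]), 'grip_width': 0.08564867869240853}
scene [[449.92971987   0.         316.59316441]
 [  0.         449.92971987 206.36591857]
 [  0.           0.           1.        ]] [[-0.23806967  0.97106746 -0.01873036]
 [ 0.67163605  0.15066841 -0.72539923]
 [-0.70158951 -0.18527554 -0.68807349]] [ 0.12053839 -0.31319685  2.29575818] [1.84973069 0.3554858  1.35471532]
top [[360.8108142    0.         319.74913639]
 [  0.         360.8108142  198.13463844]
 [  0.           0.           1.        ]] [[-0.01555251 -0.99983128 -0.00977407]
 [-0.99799876  0.01612173 -0.06114386]
 [ 0.06129112  0.00880357 -0.99808111]] [0.0261184  0.57645329 1.26405593] [0.49823047 0.00569238 1.2971322 ]
```

View pics/scene0.png

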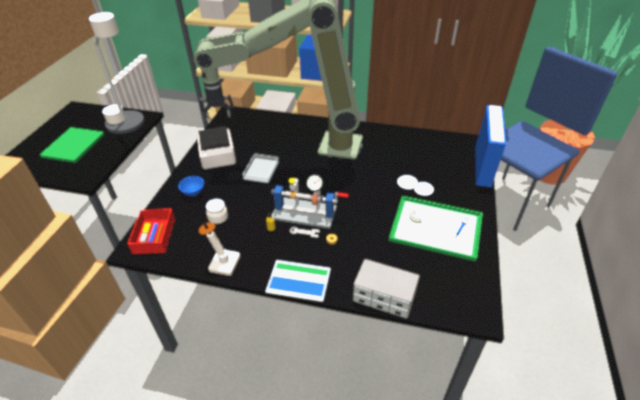

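View pics/top0.png

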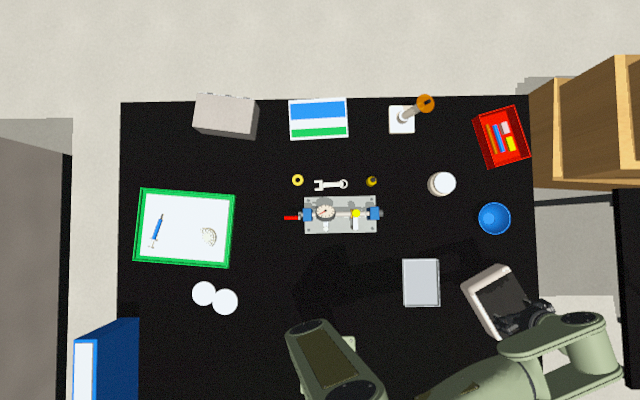

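```bash
python3 - <<'E'
import cv2
a=cv2.imread('pics/scene0.png')[165:245,255:360]; b=cv2.imread('pics/top0.png')[165:245,275:395]
cv2.imwrite('pics/sc0.png',cv2.resize(a,None,fx=7,fy=7,interpolation=2)); cv2.imwrite('pics/tc0.png',cv2.resize(b,None,fx=6.5,fy=6.5,interpolation=2))
E
```

```text
(no output)
```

View pics/sc0.png

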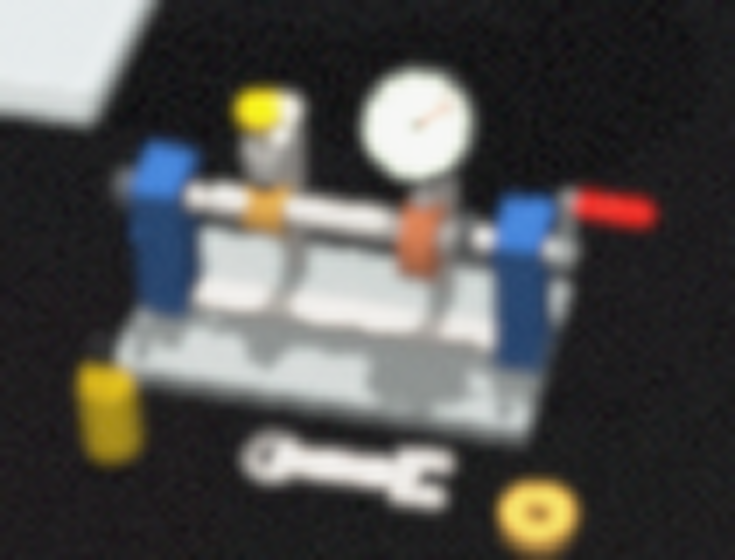

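View pics/tc0.png

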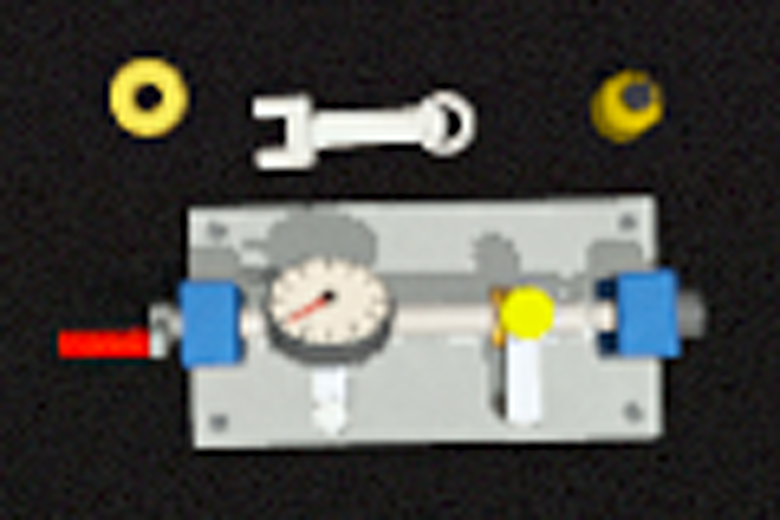

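```bash
cat > h.py <<'E'
from workcell import *
import cv2, numpy as np
def mask(img,lo,hi,box):
    hsv=cv2.cvtColor(img,cv2.COLOR_BGR2HSV); m=cv2.inRange(hsv,np.array(lo),np.array(hi))
    r=np.zeros_like(m); x0,y0,x1,y1=box; r[y0:y1,x0:x1]=m[y0:y1,x0:x1]
    n,l,s,c=cv2.connectedComponentsWithStats(r)
    if n<2: return None
    k=1+np.argmax(s[1:,4]); return (l==k),c[k],s[k]
def P(c): return c["camera_matrix"]@np.c_[c["R"],c["t"]]
def tri(c1,p1,c2,p2):
    X=cv2.triangulatePoints(P(c1),P(c2),np.float64(p1).reshape(2,1),np.float64(p2).reshape(2,1))[:,0]; X=X[:3]/X[3]
    return X
def proj(c,X):
    p=P(c)@np.r_[X,1]; return p[:2]/p[2]
def ray(c,p,z):
    d=c["R"].T@np.linalg.inv(c["camera_matrix"])@np.r_[p,1]; o=-c["R"].T@c["t"]; return o+d*(z-o[2])/d[2]
def ends(m):
    ys,xs=np.nonzero(m); p=np.c_[xs,ys].astype(float); c=p.mean(0); u=np.linalg.svd(p-c,full_matrices=False)[2][0]
    s=(p-c)@u; h=s.std()*3**.5; return c,u,c-u*h,c+u*h
E
python3 - <<'E'
from h import *
S=dict(R=None)
s=capture("scene"); t=capture("top")
np.set_printoptions(precision=4,suppress=True)
rs=mask(s["image"],(0,150,90),(8,255,255),(325,180,360,205)); rt=mask(t["image"],(0,150,90),(8,255,255),(278,205,303,230))
print(rs[1:],rt[1:])
es,et=ends(rs[0]),ends(rt[0]); print(es,et)
print("handle c",tri(s,es[0],t,et[0]))
for a in (2,3):
  for b in (2,3):
    print(a,b,tri(s,es[a],t,et[b]))
ys=mask(s["image"],(22,180,150),(34,255,255),(280,170,305,190)); yt=mask(t["image"],(22,180,150),(34,255,255),(345,200,365,220))
print(ys[1:],yt[1:],"knob",tri(s,ys[1],t,yt[1]))
# blue tops in top view
for bx in ((298,200,315,225),(365,200,383,225)):
    m=mask(t["image"],(100,120,120),(115,255,255),bx); print(m[1:],ray(t,m[1],.12))
for bx in ((270,180,286,195),(323,188,338,202)):
    m=mask(s["image"],(100,120,160),(115,255,255),bx); print(m[1:],ray(s,m[1],.12))
E
```

```text
(array([342.7273, 194.4909]), array([338, 192,  11,   6,  55], dtype=int32)) (array([290.5789, 217.4561]), array([284, 215,  14,   5,  57], dtype=int32))
(array([342.7273, 194.4909]), array([0.9822, 0.1879]), array([337.6714, 193.5235]), array([347.7832, 195.4583])) (array([290.5789, 217.4561]), array([-0.9999,  0.0129]), array([297.5747, 217.3656]), array([283.5832, 217.5467]))
handle c [0.5087 0.112  0.129 ]
2 2 [0.5084 0.0903 0.1297]
2 3 [0.5161 0.109  0.1429]
3 2 [0.5036 0.1154 0.1189]
3 3 [0.509  0.1337 0.1284]
(array([291., 180.]), array([289, 178,   5,   5,  23], dtype=int32)) (array([355.46, 212.62]), array([352, 209,   8,   8,  50], dtype=int32)) knob [ 0.5211 -0.0976  0.1778]
(array([306.9068, 214.1695]), array([303, 208,   9,  14, 118], dtype=int32)) [0.5188 0.0588 0.12  ]
(array([374.1983, 212.9587]), array([370, 206,  10,  14, 121], dtype=int32)) [ 0.5193 -0.1604  0.12  ]
(array([277.6304, 189.2609]), array([274, 186,   8,   7,  46], dtype=int32)) [ 0.5258 -0.16    0.12  ]
(array([329.25 , 196.875]), array([326, 194,   8,   7,  48], dtype=int32)) [0.5249 0.06   0.12  ]
```

```bash
cat >> h.py <<'E'
from scipy.spatial.transform import Rotation as Ro
def goto(X,xdir=(1,0)):
    o=get_obs(); R=Ro.from_rotvec(o["tool_rot"]).as_matrix()
    d=R.T@(np.array(X)-o["tool_pos"])*100
    xa=np.r_[xdir,0]/np.hypot(*xdir); za=np.r_[0,0,-1.]; T=np.c_[xa,np.cross(za,xa),za]
    print("shift cm",d.round(2),"turn deg",np.degrees(Ro.from_matrix(R.T@T).as_rotvec()).round(2),"tcp",o["tool_pos"].round(4),"t",o["time_s"],"F",o["ft_force"].round(2),"w",o["grip_width"])
E
python3 - <<'E'
import workcell
print([ (k,getattr(workcell,k)) for k in dir(workcell) if not k.startswith('_')])
from h import *
goto((.509,.114,.23))
E
```

```text
[('PlanningError', <class 'workcell.PlanningError'>), ('capture', <function make.<locals>.drawn_camera at 0x7f7f2e2c00e0>), ('get_obs', <function make.<locals>.<lambda> at 0x7f7f2e2c05e0>), ('hand_in', <function connect.<locals>.done at 0x7f7f2e233740>), ('pinch_z', 0.0187)]
shift cm [-46.66 -51.03   0.13] turn deg [-6.000e-02  7.000e-02 -6.543e+01] tcp [ 0.2389 -0.5225  0.2305] t 0.2 F [-0.98 -0.62 -0.98] w 0.08536455354618441
```

jog_arm(commands=[{"z": -5}, {"x": -3, "y": -3, "z": -8}, {"x": -46.7, "y": -51, "z": -8, "az": -65.4}, {"x": -46.7, "y": -51, "z": -8, "az": -65.4}, {"x": -46.7, "y": -51, "z": -8, "az": -65.4}, {"x": -46.7, "y": -51, "z": -8, "az": -65.4}, {"x": -46.7, "y": -51, "z": -8, "az": -65.4}, {"x": -46.7, "y": -51, "z": -8, "az": -65.4}, {"x": -46.7, "y": -51, "z": -8, "az": -65.4}, {"x": -46.7, "y": -51, "z": -8, "az": -65.4}, {"x": -46.7, "y": -51, "z": -8, "az": -65.4}, {"x": -46.7, "y": -51, "z": -8, "az": -65.4}], jaw=0.6, newtons=10)

```text
schema error: expected keys x, y, z, ax, ay, az
```

jog_arm(commands=[{"x": 0, "y": 0, "z": -5, "ax": 0, "ay": 0, "az": 0}, {"x": -3, "y": -3, "z": -8, "ax": 0, "ay": 0, "az": 0}, {"x": -46.7, "y": -51, "z": -8, "ax": 0, "ay": 0, "az": -65.4}, {"x": -46.7, "y": -51, "z": -8, "ax": 0, "ay": 0, "az": -65.4}, {"x": -46.7, "y": -51, "z": -8, "ax": 0, "ay": 0, "az": -65.4}, {"x": -46.7, "y": -51, "z": -8, "ax": 0, "ay": 0, "az": -65.4}, {"x": -46.7, "y": -51, "z": -8, "ax": 0, "ay": 0, "az": -65.4}, {"x": -46.7, "y": -51, "z": -8, "ax": 0, "ay": 0, "az": -65.4}, {"x": -46.7, "y": -51, "z": -8, "ax": 0, "ay": 0, "az": -65.4}, {"x": -46.7, "y": -51, "z": -8, "ax": 0, "ay": 0, "az": -65.4}, {"x": -46.7, "y": -51, "z": -8, "ax": 0, "ay": 0, "az": -65.4}, {"x": -46.7, "y": -51, "z": -8, "ax": 0, "ay": 0, "az": -65.4}], jaw=0.6, newtons=10)

```text
time_s: 1.4
tool_pos: [0.4498, -0.0228, 0.3111]
tool_rot: [3.141, -0.001, 0.001]
ft_force: [1.2, -1.6, -0.5]
grip_width: 0.0511
```

jog_arm(commands=[{"x": 5.9, "y": -13.7, "z": 0, "ax": 0, "ay": 0, "az": 0}, {"x": 5.9, "y": -13.7, "z": 0, "ax": 0, "ay": 0, "az": 0}, {"x": 5.9, "y": -13.7, "z": 0, "ax": 0, "ay": 0, "az": 0}, {"x": 5.9, "y": -13.7, "z": 4, "ax": 0, "ay": 0, "az": 0}, {"x": 5.9, "y": -13.7, "z": 8, "ax": 0, "ay": 0, "az": 0}, {"x": 5.9, "y": -13.7, "z": 12, "ax": 0, "ay": 0, "az": 0}, {"x": 5.9, "y": -13.7, "z": 12, "ax": 0, "ay": 0, "az": 0}, {"x": 5.9, "y": -13.7, "z": 12, "ax": 0, "ay": 0, "az": 0}])

```text
time_s: 2.2
tool_pos: [0.5083, 0.1121, 0.191]
tool_rot: [3.142, -0.001, -0.002]
ft_force: [0.2, -0.0, 0.9]
grip_width: 0.0512
```

```bash
python3 - <<'E'
from h import *
goto((.509,.115,.110))
s=capture("scene"); t=capture("top")
a=s["image"][150:230,265:365]; b=t["image"][165:245,275:375]
cv2.imwrite('pics/c1.png',np.hstack([cv2.resize(a,(400,320),interpolation=2),cv2.resize(b,(400,320),interpolation=2)]))
E
```

```text
shift cm [ 0.08 -0.29  8.1 ] turn deg [ 0.    0.09 -0.03] tcp [0.5083 0.1121 0.191 ] t 2.2 F [ 0.16 -0.04  0.91] w 0.051206026000605025
```

View pics/c1.png

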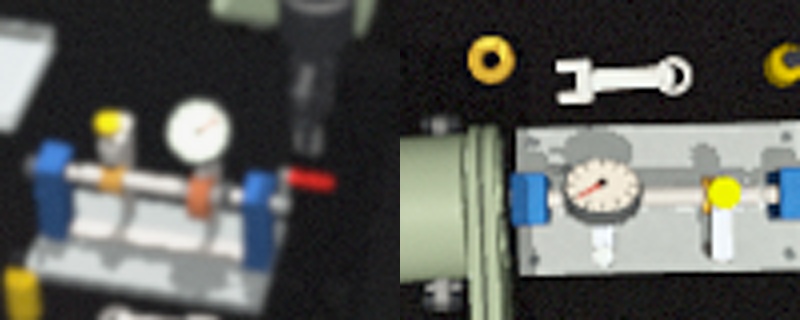

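jog_arm(commands=[{"x": 0.1, "y": -0.3, "z": 4, "ax": 0, "ay": 0, "az": 0}, {"x": 0.1, "y": -0.3, "z": 7, "ax": 0, "ay": 0, "az": 0}, {"x": 0.1, "y": -0.3, "z": 8.1, "ax": 0, "ay": 0, "az": 0}, {"x": 0.1, "y": -0.3, "z": 8.1, "ax": 0, "ay": 0, "az": 0}, {"x": 0.1, "y": -0.3, "z": 8.1, "ax": 0, "ay": 0, "az": 0}])

```text
time_s: 2.8
tool_pos: [0.5116, 0.1152, 0.1123]
tool_rot: [-3.141, 0.001, -0.006]
ft_force: [-0.7, -0.1, 0.2]
grip_width: 0.0509
```

jog_arm(commands=[{"x": 0, "y": 0, "z": 0, "ax": 0, "ay": 0, "az": 0}, {"x": 0, "y": 0, "z": 0, "ax": 0, "ay": 0, "az": 0}, {"x": 0, "y": 0, "z": 0, "ax": 0, "ay": 0, "az": 0}, {"x": 0, "y": 0, "z": 0, "ax": 0, "ay": 0, "az": 0}, {"x": 0, "y": 0, "z": 0, "ax": 0, "ay": 0, "az": 0}, {"x": 0, "y": 0, "z": 0, "ax": 0, "ay": 0, "az": 0}], jaw=0.0, newtons=10)

```text
time_s: 3.4
tool_pos: [0.5111, 0.1152, 0.1113]
tool_rot: [-3.141, 0.001, -0.005]
ft_force: [1.6, -0.6, 6.2]
grip_width: 0.0112
```

```bash
cat >> h.py <<'E'
def look(n):
    o=get_obs(); print("t",o["time_s"],o["tool_pos"].round(4),"F",o["ft_force"].round(1),"w",round(o["grip_width"],4))
    s=capture("scene"); t=capture("top")
    a=s["image"][150:230,265:365]; b=t["image"][190:230,300:350]
    cv2.imwrite(f'pics/{n}.png',np.hstack([cv2.resize(a,(400,320),interpolation=2),cv2.resize(b,(400,320),interpolation=2)]))
    # needle: red pixels within dial, top and scene
    for c,(cx,cy),lab in ((s,None,'scene'),(t,None,'top')) if False else (): pass
    return s,t
E
python3 - <<'E'
from h import *
look("c2")
E
```

```text
t 3.4 [0.5111 0.1152 0.1113] F [ 1.6 -0.6  6.2] w 0.0112
```

View pics/c2.png

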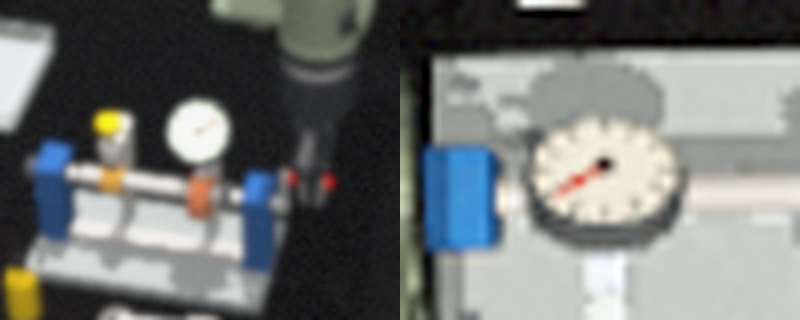

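```bash
cat >> h.py <<'E'
def needle(t,C=None):
    C=np.array(CEN) if C is None else C
    n=np.array([1,0,1])/2**.5; up=np.array([-1,0,1])/2**.5; rt=np.array([0,1.,0])
    o=-t["R"].T@t["t"]; im=t["image"][200:225,312:340].astype(int)
    red=im[...,2]-np.maximum(im[...,0],im[...,1]); 
    ys,xs=np.nonzero(red>45); w=red[ys,xs].astype(float); A=[]
    for x,y in zip(xs+312,ys+200):
        d=t["R"].T@np.linalg.inv(t["camera_matrix"])@np.r_[x,y,1]; X=o+d*((C-o)@n)/(d@n); A.append([(X-C)@rt,(X-C)@up])
    A=np.array(A); 
    k=np.hypot(*A.T)<.027; A=A[k]; w=w[k]
    r=np.hypot(*A.T); a=(A*w[:,None]).sum(0)
    th=np.arctan2(a[0],a[1])%(2*np.pi)
    print("needle",round(th,3),"n",len(w),"rmax",r.max().round(4),"mean",(a/w.sum()).round(4)); return th
E
python3 - <<'E'
from h import *
t=capture("top"); s=capture("scene")
C=tri(s,(314.5,182.75),t,(325.25,210.4)); print(C)
b=t["image"][200:225,312:340]; m=np.abs(b.astype(int)-0).max(2)
needle(t,C)
E
```

```text
[ 5.28148069e-01 -1.31218350e-04  1.87196427e-01]
needle 0.962 n 7 rmax 0.0189 mean [0.0096 0.0067]
```

jog_arm(commands=[{"x": 0.36, "y": 0, "z": -0.09, "ax": 0, "ay": 0, "az": 0}, {"x": 0.67, "y": 0, "z": -0.14, "ax": 0, "ay": 0, "az": 0}, {"x": 0.99, "y": 0, "z": -0.16, "ax": 0, "ay": 0, "az": 0}, {"x": 1.31, "y": 0, "z": -0.14, "ax": 0, "ay": 0, "az": 0}, {"x": 1.63, "y": 0, "z": -0.09, "ax": 0, "ay": 0, "az": 0}, {"x": 1.94, "y": 0, "z": 0, "ax": 0, "ay": 0, "az": 0}, {"x": 2.24, "y": 0, "z": 0.1, "ax": 0, "ay": 0, "az": 0}, {"x": 2.24, "y": 0, "z": 0.1, "ax": 0, "ay": 0, "az": 0}])

```text
time_s: 4.4
tool_pos: [0.5297, 0.1153, 0.1083]
tool_rot: [3.142, -0.001, -0.009]
ft_force: [-4.7, 0.3, 5.2]
grip_width: 0.0112
```

```bash
cat >> h.py <<'E'
CEN=(.5281,0,.1872)
E
python3 - <<'E'
from h import *
s,t=look("c3"); needle(t)
E
```

```text
t 4.4 [0.5297 0.1153 0.1083] F [-4.7  0.3  5.2] w 0.0112
needle 0.357 n 6 rmax 0.0208 mean [0.0036 0.0097]
```

View pics/c3.png

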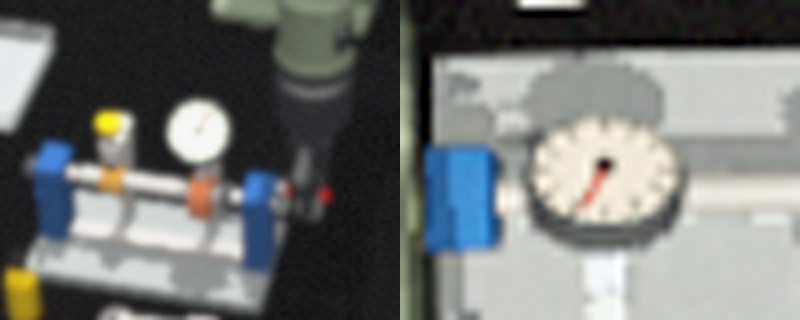

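```bash
cat >> h.py <<'E'
def rows(ths,base=None,ax=.521,r=.032):
    b=get_obs()["tool_pos"] if base is None else np.array(base)
    for th in ths:
        x=ax+r*np.sin(th); z=.0809+r*np.cos(th); print(round(th,2),"x",round((x-b[0])*100,2),"z",round(-(z-b[2])*100,2))
E
python3 - <<'E'
from h import *
rows(np.arange(.2,-.95,-.1),(.5305,.1153,.1088))
E
```

```text
0.2 x -0.31 z -0.35
0.1 x -0.63 z -0.39
0.0 x -0.95 z -0.41
-0.1 x -1.27 z -0.39
-0.2 x -1.59 z -0.35
-0.3 x -1.9 z -0.27
-0.4 x -2.2 z -0.16
-0.5 x -2.48 z -0.02
-0.6 x -2.76 z 0.15
-0.7 x -3.01 z 0.34
-0.8 x -3.25 z 0.56
-0.9 x -3.46 z 0.8
```

jog_arm(commands=[{"x": -0.31, "y": 0, "z": -0.2, "ax": 0, "ay": 0, "az": 0}, {"x": -0.63, "y": 0, "z": -0.3, "ax": 0, "ay": 0, "az": 0}, {"x": -0.95, "y": 0, "z": -0.35, "ax": 0, "ay": 0, "az": 0}, {"x": -1.27, "y": 0, "z": -0.35, "ax": 0, "ay": 0, "az": 0}, {"x": -1.59, "y": 0, "z": -0.32, "ax": 0, "ay": 0, "az": 0}, {"x": -1.9, "y": 0, "z": -0.25, "ax": 0, "ay": 0, "az": 0}, {"x": -2.2, "y": 0, "z": -0.15, "ax": 0, "ay": 0, "az": 0}, {"x": -2.48, "y": 0, "z": -0.02, "ax": 0, "ay": 0, "az": 0}, {"x": -2.76, "y": 0, "z": 0.15, "ax": 0, "ay": 0, "az": 0}, {"x": -3.01, "y": 0, "z": 0.34, "ax": 0, "ay": 0, "az": 0}, {"x": -3.01, "y": 0, "z": 0.34, "ax": 0, "ay": 0, "az": 0}])

```text
time_s: 5.6
tool_pos: [0.5079, 0.1152, 0.1099]
tool_rot: [-3.141, 0.001, -0.022]
ft_force: [6.9, 0.3, 4.9]
grip_width: 0.0111
```

```bash
python3 - <<'E'
from h import *
s,t=look("c4"); needle(t)
o=get_obs()["tool_pos"]; d=o[[0,2]]-[.521,.0809]; print(np.arctan2(d[0],d[1]),np.hypot(*d))
rows(np.arange(-.8,-1.95,-.1))
E
```

```text
t 5.6 [0.5079 0.1152 0.1099] F [6.9 0.3 4.9] w 0.0111
needle 1.095 n 7 rmax 0.0213 mean [0.0109 0.0056]
-0.4232665035314712 0.031804165298209716
-0.8 x -0.99 z 0.67
-0.9 x -1.2 z 0.91
-1.0 x -1.39 z 1.17
-1.1 x -1.55 z 1.45
-1.2 x -1.68 z 1.74
-1.3 x -1.78 z 2.04
-1.4 x -1.85 z 2.36
-1.5 x -1.89 z 2.67
-1.6 x -1.89 z 2.99
-1.7 x -1.87 z 3.31
-1.8 x -1.81 z 3.63
-1.9 x -1.72 z 3.93
```

View pics/c4.png

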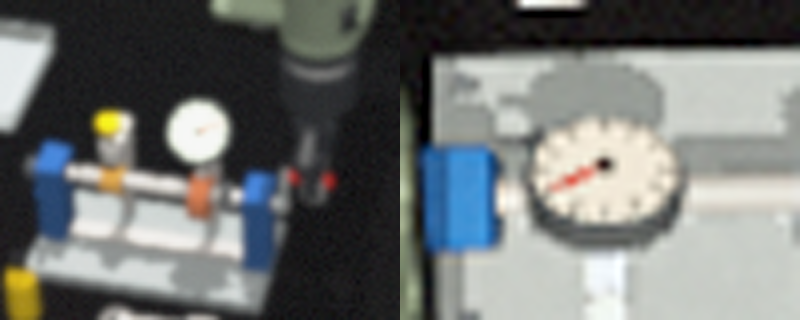

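jog_arm(commands=[{"x": 0, "y": 0, "z": 0, "ax": 0, "ay": 0, "az": 0}, {"x": 0, "y": 0, "z": 0, "ax": 0, "ay": 0, "az": 0}])

```text
time_s: 5.9
tool_pos: [0.5079, 0.1152, 0.1099]
tool_rot: [-3.141, 0.001, -0.022]
ft_force: [6.1, 0.4, 4.1]
grip_width: 0.0109
```

```bash
python3 - <<'E'
from h import *
rows(np.arange(-.8,-1.95,-.1),(.5004,.115,.1054))
E
```

```text
-0.8 x -0.24 z 0.22
-0.9 x -0.45 z 0.46
-1.0 x -0.63 z 0.72
-1.1 x -0.79 z 1.0
-1.2 x -0.92 z 1.29
-1.3 x -1.02 z 1.59
-1.4 x -1.09 z 1.91
-1.5 x -1.13 z 2.22
-1.6 x -1.14 z 2.54
-1.7 x -1.11 z 2.86
-1.8 x -1.06 z 3.18
-1.9 x -0.97 z 3.48
```

jog_arm(commands=[{"x": -0.2, "y": 0, "z": 0.22, "ax": 0, "ay": 0, "az": 0}, {"x": -0.45, "y": 0, "z": 0.46, "ax": 0, "ay": 0, "az": 0}, {"x": -0.63, "y": 0, "z": 0.72, "ax": 0, "ay": 0, "az": 0}, {"x": -0.79, "y": 0, "z": 1.0, "ax": 0, "ay": 0, "az": 0}, {"x": -0.79, "y": 0, "z": 1.0, "ax": 0, "ay": 0, "az": 0}])

```text
time_s: 6.4
tool_pos: [0.4969, 0.1151, 0.0991]
tool_rot: [3.142, -0.001, 0.011]
ft_force: [-0.2, 0.0, 9.5]
grip_width: 0.0104
```

```bash
python3 - <<'E'
from h import *
t=capture("top"); needle(t)
o=get_obs()["tool_pos"]; d=o[[0,2]]-[.521,.0809]; print(np.arctan2(d[0],d[1]),np.hypot(*d))
E
```

```text
needle 1.922 n 11 rmax 0.0226 mean [ 0.0128 -0.0047]
-0.9227566958403577 0.030219420303430826
```

jog_arm(commands=[{"x": -0.1, "y": 0, "z": 0.29, "ax": 0, "ay": 0, "az": 0}, {"x": -0.2, "y": 0, "z": 0.6, "ax": 0, "ay": 0, "az": 0}, {"x": -0.28, "y": 0, "z": 0.91, "ax": 0, "ay": 0, "az": 0}, {"x": -0.32, "y": 0, "z": 1.22, "ax": 0, "ay": 0, "az": 0}, {"x": -0.32, "y": 0, "z": 1.54, "ax": 0, "ay": 0, "az": 0}, {"x": -0.3, "y": 0, "z": 1.86, "ax": 0, "ay": 0, "az": 0}, {"x": -0.3, "y": 0, "z": 1.86, "ax": 0, "ay": 0, "az": 0}])

```text
time_s: 7.15
tool_pos: [0.4889, 0.1151, 0.0777]
tool_rot: [3.141, -0.0, -0.007]
ft_force: [-6.0, -0.0, 5.0]
grip_width: 0.0109
```

```bash
python3 - <<'E'
from h import *
s,t=look("c5"); needle(t)
o=get_obs()["tool_pos"]; d=o[[0,2]]-[.521,.0809]; print(np.arctan2(d[0],d[1]),np.hypot(*d))
rows(np.arange(-1.8,-2.9,-.1),(.4895,.115,.0768))
E
```

```text
t 7.15 [0.4889 0.1151 0.0777] F [-6. -0.  5.] w 0.0109
needle 3.162 n 5 rmax 0.0249 mean [-0.0003 -0.0147]
-1.669940591709633 0.032225371136786675
-1.8 x 0.03 z 0.32
-1.9 x 0.12 z 0.62
-2.0 x 0.24 z 0.92
-2.1 x 0.39 z 1.21
-2.2 x 0.56 z 1.47
-2.3 x 0.76 z 1.72
-2.4 x 0.99 z 1.95
-2.5 x 1.23 z 2.15
-2.6 x 1.5 z 2.33
-2.7 x 1.78 z 2.48
-2.8 x 2.08 z 2.61
```

View pics/c5.png

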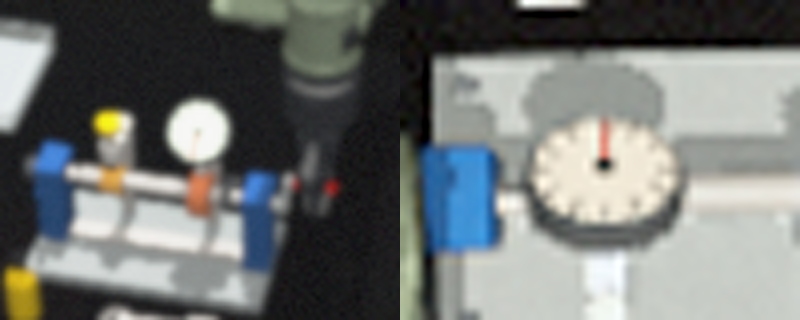

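jog_arm(commands=[{"x": 0.05, "y": 0, "z": 0.32, "ax": 0, "ay": 0, "az": 0}, {"x": 0.12, "y": 0, "z": 0.62, "ax": 0, "ay": 0, "az": 0}, {"x": 0.24, "y": 0, "z": 0.92, "ax": 0, "ay": 0, "az": 0}, {"x": 0.39, "y": 0, "z": 1.21, "ax": 0, "ay": 0, "az": 0}, {"x": 0.56, "y": 0, "z": 1.47, "ax": 0, "ay": 0, "az": 0}, {"x": 0.76, "y": 0, "z": 1.72, "ax": 0, "ay": 0, "az": 0}, {"x": 0.99, "y": 0, "z": 1.95, "ax": 0, "ay": 0, "az": 0}, {"x": 0.99, "y": 0, "z": 1.95, "ax": 0, "ay": 0, "az": 0}])

```text
time_s: 8.05
tool_pos: [0.4928, 0.1151, 0.0548]
tool_rot: [3.141, -0.0, -0.028]
ft_force: [-12.9, 1.4, -1.1]
grip_width: 0.011
```

```bash
python3 - <<'E'
from h import *
s,t=look("c6"); needle(t)
o=get_obs()["tool_pos"]; d=o[[0,2]]-[.521,.0809]; print(np.arctan2(d[0],d[1]),np.hypot(*d))
rows(np.arange(-2.4,-3.3,-.1),(.4994,.115,.0573))
E
```

```text
t 8.05 [0.4928 0.1151 0.0548] F [-12.9   1.4  -1.1] w 0.011
needle 4.303 n 9 rmax 0.0244 mean [-0.0135 -0.0059]
-2.317523217177403 0.038480866068946365
-2.4 x -0.0 z -0.0
-2.5 x 0.24 z 0.2
-2.6 x 0.51 z 0.38
-2.7 x 0.79 z 0.53
-2.8 x 1.09 z 0.66
-2.9 x 1.39 z 0.75
-3.0 x 1.71 z 0.81
-3.1 x 2.03 z 0.84
-3.2 x 2.35 z 0.83
```

View pics/c6.png

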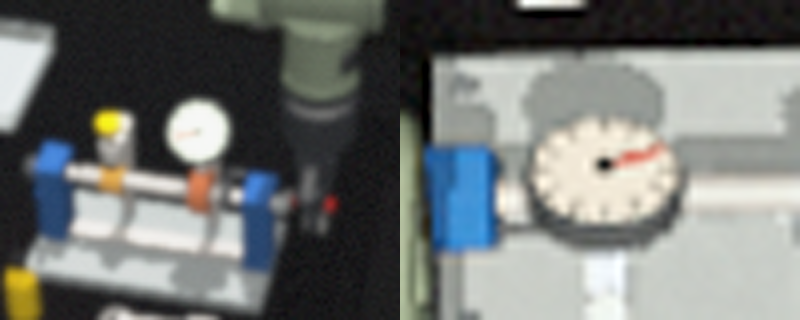

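jog_arm(commands=[{"x": 0, "y": 0, "z": 0, "ax": 0, "ay": 0, "az": 0}, {"x": 0, "y": 0, "z": 0, "ax": 0, "ay": 0, "az": 0}, {"x": 0, "y": 0, "z": 0, "ax": 0, "ay": 0, "az": 0}], jaw=0.3)

```text
time_s: 8.45
tool_pos: [0.5, 0.1151, 0.0575]
tool_rot: [3.141, -0.001, -0.004]
ft_force: [-4.6, -0.4, -0.5]
grip_width: 0.0255
```

```bash
python3 - <<'E'
from h import *
s,t=look("c7"); needle(t)
rs=mask(s["image"],(0,150,90),(8,255,255),(325,180,365,215)); print(rs[1:])
for th in np.arange(-2,-2.9,-.1):
    print(th.round(2),[proj(s,(.521+.032*np.sin(th),y,.1+.032*np.cos(th))).round(1) for y in (.09,.134)])
cv2.imwrite("pics/c7b.png",cv2.resize(s["image"][175:225,320:370],(800,600)[::-1] if 0 else (600,600),interpolation=2))
E
```

```text
t 8.45 [0.5    0.1151 0.0575] F [-4.6 -0.4 -0.5] w 0.0255
needle 4.304 n 9 rmax 0.0244 mean [-0.0135 -0.0058]
(array([346.90909091, 200.63636364]), array([346, 199,   3,   4,  11], dtype=int32))
-2.0 [array([338. , 198.7]), array([348.4, 200.2])]
-2.1 [array([337.9, 199.4]), array([348.3, 201. ])]
-2.2 [array([337.8, 200.1]), array([348.2, 201.7])]
-2.3 [array([337.7, 200.9]), array([348.1, 202.5])]
-2.4 [array([337.6, 201.7]), array([348. , 203.2])]
-2.5 [array([337.5, 202.4]), array([347.9, 204. ])]
-2.6 [array([337.3, 203.1]), array([347.7, 204.7])]
-2.7 [array([337.2, 203.9]), array([347.6, 205.4])]
-2.8 [array([337. , 204.5]), array([347.4, 206.1])]
```

View pics/c7b.png

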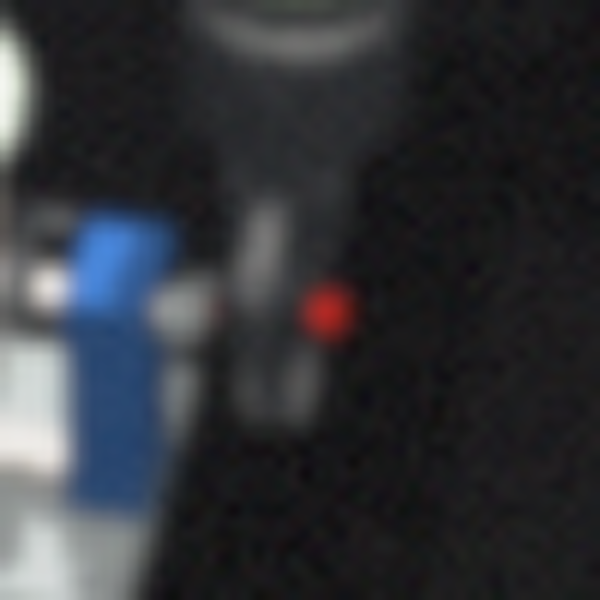

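jog_arm(commands=[{"x": 0.2, "y": 0, "z": 0.1, "ax": 0, "ay": 0, "az": 0}, {"x": 0.4, "y": 0, "z": 0.2, "ax": 0, "ay": 0, "az": 0}, {"x": 0.6, "y": 0, "z": 0.3, "ax": 0, "ay": 0, "az": 0}, {"x": 0.8, "y": 0, "z": 0.3, "ax": 0, "ay": 0, "az": 0}, {"x": 1.0, "y": 0, "z": 0.3, "ax": 0, "ay": 0, "az": 0}, {"x": 1.2, "y": 0, "z": 0.3, "ax": 0, "ay": 0, "az": 0}, {"x": 1.2, "y": 0, "z": 0.3, "ax": 0, "ay": 0, "az": 0}])

```text
time_s: 9.25
tool_pos: [0.5043, 0.1151, 0.0501]
tool_rot: [3.141, -0.0, -0.03]
ft_force: [-13.2, 0.3, -7.3]
grip_width: 0.0258
```

```bash
python3 - <<'E'
from h import *
s,t=look("c8"); needle(t)
rs=mask(s["image"],(0,150,90),(8,255,255),(325,180,365,215)); print(rs[1:])
E
```

```text
t 9.25 [0.5043 0.1151 0.0501] F [-13.2   0.3  -7.3] w 0.0258
needle 4.573 n 7 rmax 0.0217 mean [-0.0131 -0.0018]
(array([346.61538462, 202.38461538]), array([345, 201,   4,   4,  13], dtype=int32))
```

View pics/c8.png

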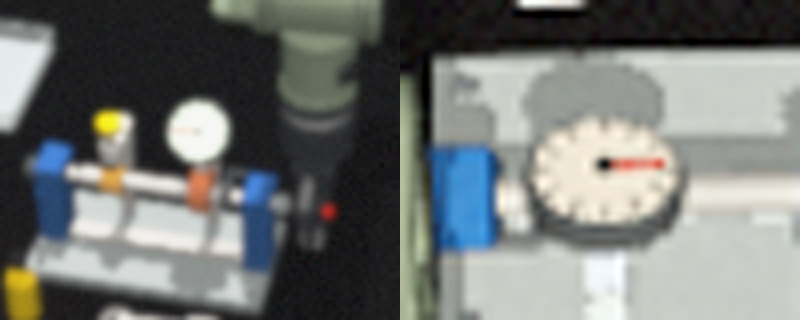

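jog_arm(commands=[{"x": 0.2, "y": 0, "z": 0, "ax": 0, "ay": 0, "az": 0}, {"x": 0.4, "y": 0, "z": 0, "ax": 0, "ay": 0, "az": 0}, {"x": 0.6, "y": 0, "z": 0, "ax": 0, "ay": 0, "az": 0}, {"x": 0.7, "y": 0, "z": 0, "ax": 0, "ay": 0, "az": 0}, {"x": 0.7, "y": 0, "z": 0, "ax": 0, "ay": 0, "az": 0}])

```text
time_s: 9.85
tool_pos: [0.5065, 0.1151, 0.0473]
tool_rot: [3.14, -0.0, -0.046]
ft_force: [-17.8, 1.0, -12.6]
grip_width: 0.0256
```

```bash
python3 - <<'E'
from h import *
s,t=look("c9"); needle(t)
rs=mask(s["image"],(0,150,90),(8,255,255),(325,180,365,215)); print(rs[1:])
E
```

```text
t 9.85 [0.5065 0.1151 0.0473] F [-17.8   1.  -12.6] w 0.0256
needle 4.625 n 9 rmax 0.0217 mean [-0.014  -0.0012]
(array([346.54545455, 203.27272727]), array([345, 202,   4,   4,  11], dtype=int32))
```

jog_arm(commands=[{"x": 0, "y": 0, "z": 0.3, "ax": 0, "ay": 0, "az": 0}, {"x": 0, "y": 0, "z": 0.6, "ax": 0, "ay": 0, "az": 0}, {"x": 0, "y": 0, "z": 0.9, "ax": 0, "ay": 0, "az": 0}, {"x": 0, "y": 0, "z": 1.2, "ax": 0, "ay": 0, "az": 0}, {"x": 0, "y": 0, "z": 1.2, "ax": 0, "ay": 0, "az": 0}])

```text
time_s: 10.45
tool_pos: [0.5169, 0.1151, 0.0405]
tool_rot: [3.141, -0.001, -0.01]
ft_force: [-6.5, -0.8, -3.4]
grip_width: 0.0256
```

```bash
python3 - <<'E'
from h import *
s,t=look("c10"); needle(t)
rs=mask(s["image"],(0,150,90),(8,255,255),(325,180,365,215)); print(rs[1:])
E
```

```text
t 10.45 [0.5169 0.1151 0.0405] F [-6.5 -0.8 -3.4] w 0.0256
needle 4.608 n 8 rmax 0.0217 mean [-0.014  -0.0015]
(array([346.11111111, 205.66666667]), array([345, 204,   3,   4,   9], dtype=int32))
```

View pics/c10.png

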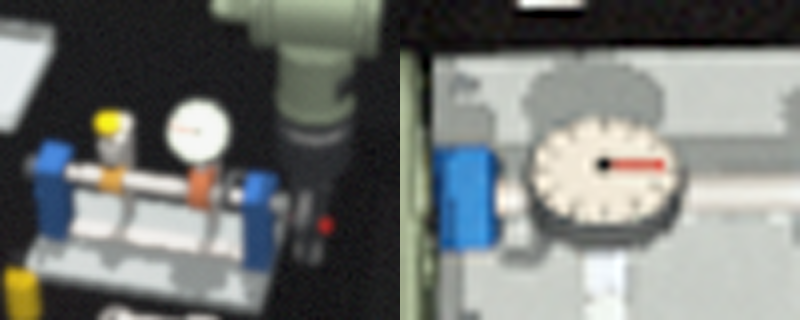

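```bash
python3 - <<'E'
from h import *
t=capture("top"); im=t["image"]
g=im[200:225,312:340].max(2).astype(float)
sub=g[5:15,8:19]; print(sub.astype(int))
s=capture("scene")
w=np.clip(120-g,0,None); w[:6]=0;w[14:]=0;w[:,:9]=0;w[:,18:]=0
yy,xx=np.mgrid[200:225,312:340]; p=((w*xx).sum()/w.sum(),(w*yy).sum()/w.sum()); print("pivot",p)
n=np.array([1,0,1])/2**.5
C=np.array([.5281,0,.1872]); o=-t["R"].T@t["t"]; d=t["R"].T@np.linalg.inv(t["camera_matrix"])@np.r_[p,1]
C2=o+d*((C-o)@n)/(d@n); print(C2); needle(t,C2)
for f in ("c3","c4","c5","c6","c8","c9","c10"):
    i=cv2.imread(f"pics/{f}.png")[:,400:]; i=cv2.resize(i,(50,40),interpolation=cv2.INTER_AREA); q=dict(t); q["image"]=np.zeros_like(im); q["image"][190:230,300:350]=i; print(f); needle(q,C2)
E
```

```text
[[139 160 198 219 223 165 207 207 188 153 162]
 [195 193 238 245 245 214 237 247 219 208 217]
 [247 213 233 242 242 243 243 243 226 239 246]
 [240 243 241 242 244 235 242 243 242 243 243]
 [237 241 241 243 228 186 215 232 233 232 234]
 [241 241 241 245 158  19 145 205 212 213 213]
 [241 241 240 244 203 153 211 227 228 228 228]
 [239 240 241 242 244 229 240 243 242 241 243]
 [238 241 242 242 242 243 241 241 242 241 243]
 [245 234 230 239 241 241 240 241 233 223 239]]
pivot (np.float64(325.0), np.float64(210.0))
[ 5.29616346e-01 -1.04435764e-04  1.85683654e-01]
needle 4.759 n 8 rmax 0.022 mean [-0.0138  0.0006]
c3
needle 0.305 n 6 rmax 0.0228 mean [0.0037 0.0118]
c4
needle 0.945 n 8 rmax 0.0226 mean [0.0113 0.0081]
c5
needle 3.157 n 4 rmax 0.0181 mean [-0.0002 -0.0112]
c6
needle 4.446 n 9 rmax 0.0234 mean [-0.0135 -0.0037]
c8
needle 4.762 n 8 rmax 0.0215 mean [-0.0127  0.0006]
c9
needle 4.8 n 10 rmax 0.022 mean [-0.0141  0.0012]
c10
needle 4.763 n 8 rmax 0.022 mean [-0.0139  0.0007]
```

jog_arm(commands=[{"x": -0.4, "y": 0, "z": 0, "ax": 0, "ay": 0, "az": 0}, {"x": -0.8, "y": 0, "z": 0, "ax": 0, "ay": 0, "az": 0}, {"x": -1.1, "y": 0, "z": 0, "ax": 0, "ay": 0, "az": 0}, {"x": -1.1, "y": 0, "z": 0, "ax": 0, "ay": 0, "az": 0}, {"x": -1.1, "y": 0, "z": 0, "ax": 0, "ay": 0, "az": 0}])

```text
time_s: 11.15
tool_pos: [0.5097, 0.1152, 0.0431]
tool_rot: [-3.141, 0.001, -0.003]
ft_force: [-0.1, -0.4, 0.8]
grip_width: 0.0255
```

```bash
cat >> h.py <<'E'
CEN=(.5296,-.0001,.1857)
E
python3 - <<'E'
from h import *
s,t=look("c11"); needle(t)
rs=mask(s["image"],(0,150,90),(8,255,255),(325,180,365,215)); print(rs[1:])
cv2.imwrite("pics/c11b.png",cv2.resize(s["image"][175:225,320:370],(600,600),interpolation=2))
E
```

```text
t 11.15 [0.5097 0.1152 0.0431] F [-0.1 -0.4  0.8] w 0.0255
needle 4.734 n 7 rmax 0.0216 mean [-0.0131  0.0003]
(array([346., 206.]), array([345, 205,   3,   3,   9], dtype=int32))
```

View pics/c11b.png

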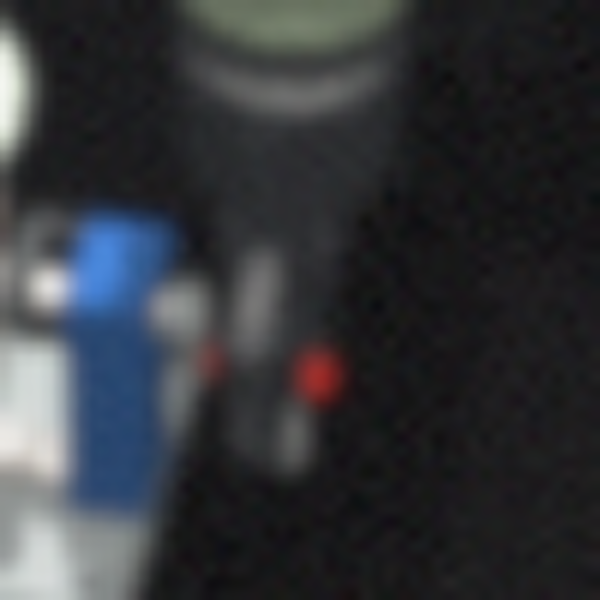

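jog_arm(commands=[{"x": -0.4, "y": 0, "z": 0, "ax": 0, "ay": 0, "az": 0}, {"x": -0.7, "y": 0, "z": -0.1, "ax": 0, "ay": 0, "az": 0}, {"x": -0.9, "y": 0, "z": -0.25, "ax": 0, "ay": 0, "az": 0}, {"x": -1.1, "y": 0, "z": -0.4, "ax": 0, "ay": 0, "az": 0}, {"x": -1.1, "y": 0, "z": -0.4, "ax": 0, "ay": 0, "az": 0}])

```text
time_s: 11.75
tool_pos: [0.4982, 0.1151, 0.0471]
tool_rot: [3.142, -0.001, 0.001]
ft_force: [2.7, -0.6, 2.5]
grip_width: 0.0257
```

```bash
python3 - <<'E'
from h import *
s,t=look("c12"); needle(t)
rs=mask(s["image"],(0,150,90),(8,255,255),(325,180,365,215)); print(rs[1:])
E
```

```text
t 11.75 [0.4982 0.1151 0.0471] F [ 2.7 -0.6  2.5] w 0.0257
needle 4.841 n 12 rmax 0.022 mean [-0.0134  0.0017]
(array([346.6, 204.8]), array([346, 204,   2,   3,   5], dtype=int32))
```

jog_arm(commands=[{"x": 0.6, "y": 0, "z": 0, "ax": 0, "ay": 0, "az": 0}, {"x": 0.6, "y": 0, "z": 0, "ax": 0, "ay": 0, "az": 0}, {"x": 0.6, "y": 0, "z": 0, "ax": 0, "ay": 0, "az": 0}, {"x": 0.6, "y": 0, "z": 0, "ax": 0, "ay": 0, "az": 0}], jaw=0.5)

```text
time_s: 12.25
tool_pos: [0.5033, 0.1151, 0.0461]
tool_rot: [3.142, -0.001, -0.002]
ft_force: [0.4, 0.4, 0.4]
grip_width: 0.0428
```

jog_arm(commands=[{"x": 0, "y": 0, "z": -3, "ax": 0, "ay": 0, "az": 0}, {"x": 0, "y": 0, "z": -7, "ax": 0, "ay": 0, "az": 0}, {"x": 0, "y": 0, "z": -12, "ax": 0, "ay": 0, "az": 0}, {"x": 0, "y": 0, "z": -16, "ax": 0, "ay": 0, "az": 0}, {"x": 0, "y": 0, "z": -20, "ax": 0, "ay": 0, "az": 0}, {"x": 0, "y": 0, "z": -25, "ax": 0, "ay": 0, "az": 0}, {"x": 0, "y": 0, "z": -25, "ax": 0, "ay": 0, "az": 0}])

```text
time_s: 12.95
tool_pos: [0.5081, 0.1155, 0.3053]
tool_rot: [-3.141, 0.001, -0.025]
ft_force: [1.3, 0.1, 0.8]
grip_width: 0.0426
```

```bash
python3 - <<'E'
from h import *
s,t=look("c13"); needle(t)
rs=mask(s["image"],(0,150,90),(8,255,255),(325,180,365,215)); print(rs[1:])
goto((.521,-.098,.30))
E
```

```text
t 12.95 [0.5081 0.1155 0.3053] F [1.3 0.1 0.8] w 0.0426
needle 4.842 n 12 rmax 0.022 mean [-0.0134  0.0017]
(array([342.32727273, 203.81818182]), array([337, 201,  12,   6,  55], dtype=int32))
shift cm [ 1.65 21.32 -0.18] turn deg [-0.01 -0.2  -0.03] tcp [0.5046 0.1152 0.2982] t 13.05 F [-0.68  0.33  0.38] w 0.04227124686464449
```

View pics/c13.png

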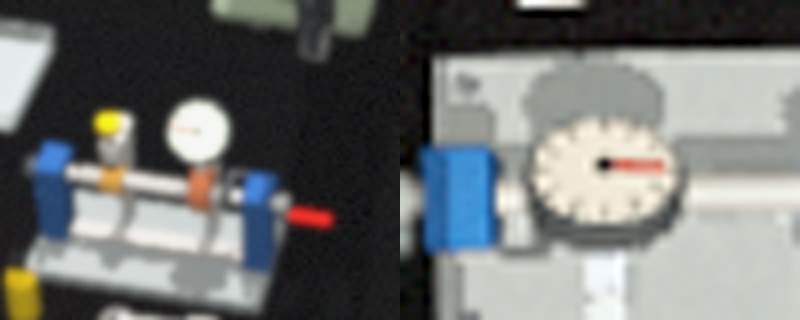

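jog_arm(commands=[{"x": 1.65, "y": 5, "z": 0, "ax": 0, "ay": 0, "az": 0}, {"x": 1.65, "y": 10, "z": 0, "ax": 0, "ay": 0, "az": 0}, {"x": 1.65, "y": 15, "z": 0, "ax": 0, "ay": 0, "az": 0}, {"x": 1.65, "y": 20, "z": 0, "ax": 0, "ay": 0, "az": 0}, {"x": 1.65, "y": 21.3, "z": 0, "ax": 0, "ay": 0, "az": 0}, {"x": 1.65, "y": 21.3, "z": 0, "ax": 0, "ay": 0, "az": 0}, {"x": 1.65, "y": 21.3, "z": 3, "ax": 0, "ay": 0, "az": 0}, {"x": 1.65, "y": 21.3, "z": 6, "ax": 0, "ay": 0, "az": 0}, {"x": 1.65, "y": 21.3, "z": 9, "ax": 0, "ay": 0, "az": 0}, {"x": 1.65, "y": 21.3, "z": 10, "ax": 0, "ay": 0, "az": 0}, {"x": 1.65, "y": 21.3, "z": 10, "ax": 0, "ay": 0, "az": 0}, {"x": 1.65, "y": 21.3, "z": 10, "ax": 0, "ay": 0, "az": 0}], jaw=0.0)

```text
time_s: 14.25
tool_pos: [0.5209, -0.0972, 0.1974]
tool_rot: [3.141, 0.001, 0.002]
ft_force: [-0.1, 0.3, 0.1]
grip_width: 0.0001
```

```bash
python3 - <<'E'
from h import *
s,t=look("c14"); needle(t)
goto((.521,-.098,.182))
cv2.imwrite("pics/c14b.png",np.hstack([cv2.resize(s["image"][155:215,270:330],(400,400),interpolation=2),cv2.resize(t["image"][190:240,330:380],(400,400),interpolation=2)]))
E
```

```text
t 14.25 [ 0.5209 -0.0972  0.1974] F [-0.1  0.3  0.1] w 0.0001
needle 4.857 n 11 rmax 0.022 mean [-0.0141  0.0021]
shift cm [-0.07  0.01  1.65] turn deg [ 0.06 -0.2  -0.  ] tcp [ 0.5217 -0.0979  0.1985] t 14.35 F [0.56 0.41 0.58] w 0.0002929269690053968
```

View pics/c14b.png

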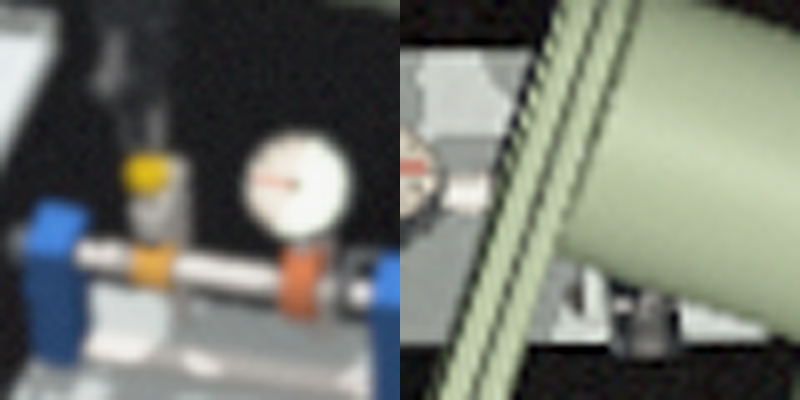

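jog_arm(commands=[{"x": 0, "y": 0, "z": 0.8, "ax": 0, "ay": 0, "az": 0}, {"x": 0, "y": 0, "z": 1.4, "ax": 0, "ay": 0, "az": 0}, {"x": 0, "y": 0, "z": 1.7, "ax": 0, "ay": 0, "az": 0}, {"x": 0, "y": 0, "z": 2.0, "ax": 0, "ay": 0, "az": 0}, {"x": 0, "y": 0, "z": 2.0, "ax": 0, "ay": 0, "az": 0}])

```text
time_s: 14.85
tool_pos: [0.5201, -0.0978, 0.1764]
tool_rot: [-3.141, 0.001, 0.001]
ft_force: [-0.8, -0.1, 0.9]
grip_width: 0.0002
```

jog_arm(commands=[{"x": 0, "y": 0, "z": 0.1, "ax": 0, "ay": 0, "az": 0}, {"x": 0, "y": 0, "z": 0.2, "ax": 0, "ay": 0, "az": 0}, {"x": 0, "y": 0, "z": 0.3, "ax": 0, "ay": 0, "az": 0}, {"x": 0, "y": 0, "z": 0.3, "ax": 0, "ay": 0, "az": 0}])

```text
time_s: 15.25
tool_pos: [0.5202, -0.0978, 0.1735]
tool_rot: [-3.142, 0.001, 0.001]
ft_force: [-2.8, 1.4, 4.4]
grip_width: 0.0001
```

jog_arm(commands=[{"x": 0, "y": 0, "z": 0.1, "ax": 0, "ay": 0, "az": 0}, {"x": 0, "y": 0, "z": 0.2, "ax": 0, "ay": 0, "az": 0}, {"x": 0, "y": 0, "z": 0.2, "ax": 0, "ay": 0, "az": 0}])

```text
time_s: 15.55
tool_pos: [0.5202, -0.0978, 0.1717]
tool_rot: [-3.142, 0.001, 0.0]
ft_force: [-3.6, 1.4, 5.8]
grip_width: -0.0001
```

jog_arm(commands=[{"x": 0, "y": 0, "z": 0.1, "ax": 0, "ay": 0, "az": 0}, {"x": 0, "y": 0, "z": 0.2, "ax": 0, "ay": 0, "az": 0}, {"x": 0, "y": 0, "z": 0.2, "ax": 0, "ay": 0, "az": 0}])

```text
time_s: 15.85
tool_pos: [0.5202, -0.0979, 0.1702]
tool_rot: [3.142, -0.001, -0.0]
ft_force: [-4.8, 0.6, 7.9]
grip_width: -0.0001
```

jog_arm(commands=[{"x": 0, "y": 0, "z": 0.1, "ax": 0, "ay": 0, "az": 0}, {"x": 0, "y": 0, "z": 0.2, "ax": 0, "ay": 0, "az": 0}, {"x": 0, "y": 0, "z": 0.2, "ax": 0, "ay": 0, "az": 0}])

```text
time_s: 16.15
tool_pos: [0.5202, -0.0979, 0.1686]
tool_rot: [3.141, -0.001, -0.0]
ft_force: [-4.3, 1.3, 10.5]
grip_width: -0.0002
```

jog_arm(commands=[{"x": 0, "y": 0, "z": 0.1, "ax": 0, "ay": 0, "az": 0}, {"x": 0, "y": 0, "z": 0.1, "ax": 0, "ay": 0, "az": 0}, {"x": 0, "y": 0, "z": 0.1, "ax": 0, "ay": 0, "az": 0}])

```text
time_s: 16.45
tool_pos: [0.5202, -0.0978, 0.1679]
tool_rot: [3.141, -0.001, -0.0]
ft_force: [-5.5, 1.3, 11.8]
grip_width: 0.0002
```

```bash
python3 - <<'E'
from h import *
for i in range(3):
    s,t=look("c15"); needle(t)
cv2.imwrite("pics/c15b.png",np.hstack([cv2.resize(s["image"][155:215,270:330],(400,400),interpolation=2),cv2.resize(t["image"][190:240,300:350],(400,400),interpolation=2)]))
E
```

```text
t 16.45 [ 0.5202 -0.0978  0.1679] F [-5.5  1.3 11.8] w 0.0002
needle 4.832 n 11 rmax 0.022 mean [-0.0136  0.0016]
t 16.55 [ 0.5202 -0.0978  0.1678] F [-5.6  1.3 11.8] w -0.0003
needle 4.832 n 11 rmax 0.022 mean [-0.0136  0.0016]
t 16.65 [ 0.5202 -0.0979  0.1678] F [-6.   1.5 10.7] w 0.0
needle 4.834 n 11 rmax 0.022 mean [-0.0136  0.0017]
```

View pics/c15b.png

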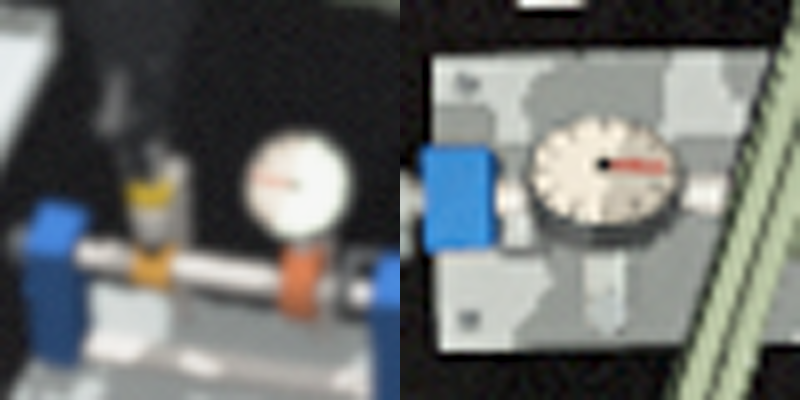

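jog_arm(commands=[{"x": 0, "y": 0, "z": -1, "ax": 0, "ay": 0, "az": 0}, {"x": 0, "y": 0, "z": -3, "ax": 0, "ay": 0, "az": 0}, {"x": 0, "y": 0, "z": -7, "ax": 0, "ay": 0, "az": 0}, {"x": 0, "y": 0, "z": -12, "ax": 0, "ay": 0, "az": 0}, {"x": 0, "y": 0, "z": -12, "ax": 0, "ay": 0, "az": 0}, {"x": 0, "y": 0, "z": -12, "ax": 0, "ay": 0, "az": 0}])

```text
time_s: 17.35
tool_pos: [0.5218, -0.0984, 0.2884]
tool_rot: [3.14, -0.001, 0.008]
ft_force: [-1.2, 0.7, -0.2]
grip_width: 0.0004
```

```bash
python3 - <<'E'
from h import *
s,t=look("c16"); needle(t)
ys=mask(s["image"],(20,150,110),(34,255,255),(280,170,305,195)); print(ys[1:], [ (z,proj(s,(.521,-.098,z)).round(1)) for z in (.18,.168)])
cv2.imwrite("pics/c16b.png",np.hstack([cv2.resize(s["image"][155:215,270:330],(400,400),interpolation=2),cv2.resize(t["image"][190:240,300:350],(400,400),interpolation=2)]))
E
```

```text
t 17.35 [ 0.5218 -0.0984  0.2884] F [-1.2  0.7 -0.2] w 0.0004
needle 4.846 n 11 rmax 0.022 mean [-0.0144  0.0019]
(array([291.28571429, 182.61904762]), array([289, 180,   6,   5,  21], dtype=int32)) [(0.18, array([291.4, 179.6])), (0.168, array([291.6, 181.8]))]
```

View pics/c16b.png

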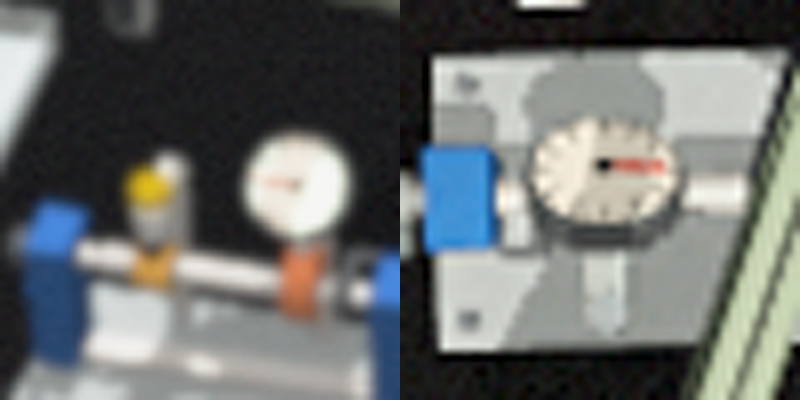

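The knob stayed down: its row went from 180 to 182.6, about 12 mm. The needle is still at its peak reading and nothing touches the gripper.

```bash
python3 -c "
from workcell import *
print(hand_in())"
```

```text
the job is handed in; nothing more can be done
None
```

The shaft is set with the eccentric's high spot under the plunger and the brake is on. The job was handed in at about 17.5 s of the 72 s; `hand_in()` gave no verdict.

**Turning the shaft:** I pinched the crank at 10 N and led it round past horizontal. There the sideways pull had grown to 13 N, so I opened the jaws and pushed the handle with one finger to finish. It overshot the peak by about 0.2 rad, and I nudged it back. At one point the push reached about 22 N on the tool, with the jaws open.

**Setting the brake:** I pressed the knob with the fingers shut, in small steps, to about 11.8 N. At about 12 mm of travel that puts the pad force at roughly 5 to 6 N. I then lifted clear.

**Last checks:**
- **Needle:** it reads 4.83–4.86 rad in the top view, the highest seen and unchanged by braking. This is about 0.07 above the true maximum of 4.77, which I take as pixel bias. My first readings here were about 0.15 rad low because the dial centre was half a pixel out; I corrected that.
- **Crank angle:** the handle sits at about −2.6 rad in the image, which matches the peak predicted from the first needle readings.
- **Knob:** it stayed down about 12 mm after I let go.
- **Gripper:** it is clear of everything, with the tool force within about 1.5 N of zero.
- **Not checked:** I could not measure the force left on the pad directly; it is inferred from the push force. I did not measure the other things on the table again, but no move went near them.

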